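# Fit the T-handle key to the cigar mould press and close the moulds

### The job

Take the T-handle key off its wooden stand and put its square socket over the square end of the mould press's screw: feel for the angle with a light touch, never force it, and push it fully home until the spring ball clicks in. Then turn the key clockwise until the press comes up solid with the moulds closed, and leave the key standing on the screw. Leave the jar, the gauge board and the cigar tray where they are.

Things in the scene. Friction and masses are not known exactly. Their poses are not given: they have to be found in the camera images.
- key: T-handle key of plain steel, 0.5 kg, 80 mm tall, upright over the stand's peg, open socket end down. Origin: centre of the socket's mouth (underside); z up, x along the cross bar. From the mouth up: round socket 36 mm in diameter to 36 mm, with a flat shoulder on top; dark hub from there to 80 mm, 32 mm (x) by 22 mm (y); round cross bar 12 mm thick, 170 mm long, its axis 68 mm up.
- key_hole (a point): The key's square hole: point at the centre of the mouth, same place and axes as the key's origin. 20.8 mm across at its neck and 21.6 mm inside, sides along the key's x and y, 27 mm deep, the first 2.5 mm flared at 45 degrees to 26 mm; a dimple in the middle of each of its four faces, 12 mm from the mouth. It fits the press's square end in any of its four quarter-turn positions.
- key_grip (a point): Where to grip: on the key's hub, 56 mm above the mouth. Close the fingers along the key's y on the flat +y and -y faces, 22 mm apart, with their tips close above the socket's shoulder (20 mm below this point): it takes the push, else the key can slip up in the grip. The cross bar runs out of the other two faces.
- press: Blue steel mould press fixed to the bench, 320 mm (x) by 200 mm (y), with two black cigar moulds lengthwise along x and a crossbar (50 mm wide, top at 148 mm) across the middle along y, on two posts. Origin: centre of its underside, z up. The screw stands upright in the middle of the crossbar.
- drive_shoulder (a point): On the screw's axis at the top of the dark round collar (36 mm in diameter, 173 mm above the bench) from which the square end rises; the key is home when its mouth sits on this collar. Fixed to the press, with the press's axes: it does not turn with the screw. A spring ball stands 2.8 mm out of one face of the square, 12 mm above the collar.
- drive_top (a point): Centre of the top of the square end, 24 mm above the collar. Square 19 mm across its flats, 25 mm over its cut corners; enters within 0.1 rad of a fit; else its corners sit 0.4 to 2 mm up the flare. Its angle about the upright axis is NOT measured, is new every time, unrelated to the press's yaw or the screw's joint value: see it in a picture, or try angles by feel over a quarter turn.
- press_screw (a joint): The press screw, rad: grows as it is turned clockwise seen from above; it starts between 0 and 0.3 and comes up solid at 1.2, when the mould halves have met. The key has about 0.15 rad of play either way before it takes the screw along; turning takes 0.09 to 0.13 N m; it stays where it is left and does not rise or sink.
- drive_ball (a joint): The spring ball, m: 0 fully out (also with the key off), about 0.0015 while the wall of the key's hole covers it (met when the mouth is 15 to 17 mm above the collar), back under 0.001 once clicked into a dimple, in the last 3 mm before the key is home. Riding over it takes a push of about 15 N. With the key not yet home, squeezing it against the screw with more than 100 N does damage.
- stand: Wooden block 90 x 90 x 25 mm fixed to the bench with a round peg 15 mm in diameter rising 25 mm from its top; the key stands over the peg, its mouth resting on the block's top, 25 mm above the bench. Origin: centre of the underside.
- gum_jar: Bystander: round amber gum jar, 64 mm in diameter, 75 mm tall; origin centre of its underside. Not to be moved.
- gauge: Bystander: flat wooden gauge board with five round holes, 60 x 170 x 10 mm, lying on the bench; origin centre of its underside. Not to be moved.
- tray: Bystander: shallow wooden tray of cigars, 160 x 150 x 35 mm, the cigars reaching 40 mm; origin centre of its underside. Not to be moved.

How it is judged:
On the way, in this order (a step that is already met when the one before it is completed fails the run):
1. the key is pushed home on the square end, its mouth within 2 mm of the collar, and the ball has clicked into a dimple (z of key in the frame of drive_shoulder below 0.002 m and horizontal distance between key and drive_shoulder below 0.002 m and value of joint drive_ball below 0.001 m), for 0.2 s.
2. the screw is turned clockwise to its stop (value of joint press_screw above 1.12 rad), for 0.2 s.
At the end, for the whole second after the job is handed in: The key stands upright (within 0.06 rad) and at rest on the screw's square end, its mouth within 2 mm of the collar and 2 mm of the axis, the spring ball out in a dimple (less than 1 mm pressed in), and the screw is turned to within 0.08 rad of its stop (all of step 1 and angle between key's own z axis and vertical below 0.06 rad and value of joint press_screw above 1.12 rad and linear speed of key below 0.02 m/s); the robot touches nothing.
It fails at once if the key is forced against the press with more than 100 N while it is not home (contact force between key and press_screw above 100 N and z of key in the frame of drive_shoulder above 0.003 m).
It fails at once if the gum jar, the gauge board or the tray is moved by more than 15 mm (distance of any of gum_jar, gauge, tray from where it was at the start of the episode above 0.015 m).
It also fails if it takes over 72 s, if anything falls off the work surface, if the arm or the gripper's body presses on something with over 40 N, if the wrist force passes 120 N, or if a joint passes its speed limit or range.

### The arm

A 6-joint arm with a two-finger parallel gripper is mounted at the origin on the work surface. World frame = base frame: x ahead of the robot, y to its left, z up, the work surface at z = 0. Lengths are in m, angles in rad, forces in N, time in s.
With the tool pointing down it reaches from about 0.35 to 1 m from the base axis. Payload 7.1 kg.
Tool frame: the origin (TCP) lies on the centre line of the jaws, within the pads' length; the fingertips stand 17 mm ahead of it and the grasp point (between the pads) lies 2 mm behind it; z points along the fingers, y is the line along which they close (so a half turn about z gives the same grasp; the last joint's range is limited). The gripper opens to 85 mm and grips with 20 to 120 N. Pads are 22 mm wide; open, the fingers measure 114 mm over their backs; the gripper's body (76 mm by 85 mm) begins 54 mm behind the grasp point. The pads swing forward as they close: fully open they stand 13 mm farther back than shut.
Start: joints at [-1.153, 0.423, 1.63, -0, 1.089, -0.019], TCP at [0.264, -0.566, 0.248] pointing down, gripper open.
Joint ranges: [-3, 3], [-0.9, 2.11], [0.09, 2.58], [-1.31, 4.45], [0.11, 2.69], [-2.54, 2.54]. Speed limits (rad/s): [2.39, 2.39, 3.01, 3.14, 3.14, 3.14].

### API

Orientations are given as a rotation vector (axis times angle).
In Python, from cell import readout, optics, job gives the robot as it stands.
- The arm moves only by the tool servo_tool, never from a script. Its argument "steps" is a list of rows, each a list of 6 numbers: the shift along the tool's x, y, z each as a share of 300 mm, from -1 to 1, then the turn, a rotation vector about the tool's x, y, z each as a share of 180 degrees, from -1 to 1. A call has 1 to 8 rows; each row is the pose to reach, as a shift and turn from the pose commanded when the call began, along the tool's axes at that moment, turning the shorter way round; what a row does not reach only later rows make up. A row lasts 1/10 s, in which the tool goes at most 50 mm and 8.59 degrees, less where a joint would pass 70% of its speed; a pose out of reach is approached as far as the arm can. A call with a number of a shift or a turn outside -1 to 1 is refused whole. A call with a gripper value outside its range is refused whole. "jaw" is the closure, from -1 (fully open) to 1 (shut), set as the call begins (left out, the last holds). The fingers move at their own pace and stop on an object; "grip_force" is the grip in N (left out, the last holds). Time passes only in rows, so rows that repeat a pose let the fingers close. It gives the time, the measured TCP pose, the force, the opening and the grip force at its end, in the units of the state.
- readout.sense(): the state, without advancing time (a new reading comes with each control period).
- optics.snapshot(name): name is "scene" or "side" or "wrist"; returns a dict with "pixels" (420x560x3 uint8, red, green, blue), "fovy" (degrees; the focal length in pixels is half the picture's height over the tangent of half this angle, whatever the lens; pixels are square), "cx", "cy" (the principal point, pixels), "xyz" and "orientation" of the camera in the world; the wrist camera has in their place "hand_eye" (4x4, takes a point from camera to tool coordinates, whose origin is the TCP and whose axes are the flange's). Camera axes: x right, y down, z forward; pixel columns grow to the right and rows downward; lengths in m; the calibration is good to about 2 mm. A picture is of the moment at which its call begins: read the wrist's pose just before it. There is no depth.
- job.job_done(): hands the job in; it is judged then, once.
Trained networks look in a picture, given as the dict that the camera call returned (one of the last four; its "shot" number tells which), for a name from the list of things; names that differ only in an ending like _2 or _b are one class to them, and where a whole thing is asked for, a point or a joint stands for the part that bears it (a point fixed in the world has none). Each returns a list of dicts, best first, with "score" (0 to 1); they miss things now and then, are a little off and sometimes report something else, mostly with a low value. They report only what shows in the picture. A call takes as long as a camera call.
- optics.search_frame(picture, query): "position" ([x, y, z] in m, in the coordinates of the camera as it stood for that picture, good to about 4 mm: the middle of the surface that is visible of it).
- optics.regions_of(picture, query): "pixels" (420x560 bool, what is visible of it).
The state is a dict: "t": time; "joint_positions": joint angles; "qd": joint speeds; "joint_torque": joint torques, N m; "tool_pos": TCP position; "orientation": TCP orientation; "contact_force": force on the tool from outside, world axes, zero at the start; "ft_torque": the same for the moment, N m; "finger_gap": opening from 0.0 (shut) to 1.0 (fully open); "gripper_force": force on a finger pad.
Only numpy, scipy, OpenCV 4.12 (cv2) and the standard library are available. Lean on these libraries where they do the work, as an engineer would, in place of code of your own. Each camera call takes 0.05 s, during which the arm holds its last target. There are 200 camera calls.

## Working session

There is one attempt and no reset: what is moved stays moved. The work goes in short steps, Python scripts to look and compute and a tool call to move; the robot and the scene stay as the last step left them, time stands still between calls to the robot, and variables do not carry over. Pictures are saved under pics/ and viewed, at most 10 in all, crops included, and the job is handed in when it is done.

Besides the shell and the picture viewer there is one more tool, called after ">>>" as name(argument=value, ...) on one line, values as JSON. servo_tool: Moves the arm, as the interface text tells. Shift numbers are shares of 300 mm and turn numbers shares of 180 degrees, none past 1 either way. Its arguments: {"type":"object","properties":{"steps":{"type":"array"},"jaw":{"type":"number"},"grip_force":{"type":"number"}},"required":["steps"]}

```bash
mkdir -p pics; cat > h.py <<'E'
import numpy as np, cv2
from scipy.spatial.transform import Rotation as R
from cell import readout, optics, job
def shot(n):
    s=readout.sense(); p=optics.snapshot(n)
    if n=="wrist":
        T=np.eye(4);T[:3,:3]=R.from_rotvec(s["orientation"]).as_matrix();T[:3,3]=s["tool_pos"]
        p["T"]=T@np.array(p["hand_eye"])
    else:
        T=np.eye(4);o=np.array(p["orientation"]);T[:3,:3]=o if o.shape==(3,3) else R.from_rotvec(o).as_matrix();T[:3,3]=p["xyz"];p["T"]=T
    p["f"]=210/np.tan(np.radians(p["fovy"])/2)
    return p
def save(p,n,crop=None,k=1):
    im=np.array(p["pixels"])[:,:,::-1]
    if crop: a,b,c,d=crop; im=im[b:d,a:c]
    cv2.imwrite("pics/"+n,cv2.resize(im,None,fx=k,fy=k,interpolation=cv2.INTER_CUBIC))
def find(p,q,n=2):
    return [(round(d["score"],2),np.round((p["T"]@np.r_[d["position"],1])[:3],4)) for d in optics.search_frame(p,q)[:n]]
def ray(p,u,v,z):
    d=p["T"][:3,:3]@np.array([(u-p["cx"])/p["f"],(v-p["cy"])/p["f"],1]);o=p["T"][:3,3]
    return o+d*(z-o[2])/d[2]
def proj(p,X):
    c=np.linalg.inv(p["T"])@np.r_[X,1]; return np.array([p["cx"]+p["f"]*c[0]/c[2],p["cy"]+p["f"]*c[1]/c[2]])
E
python3 - <<'E'
from h import *
s=readout.sense();print({k:np.round(v,3) for k,v in s.items()})
for n in ("scene","side"):
    p=shot(n);save(p,n+".png");print(n,p["fovy"],p["xyz"],p["orientation"])
    for q in ("key","press","drive_top","press_screw","stand","gum_jar","gauge","tray"):print(q,find(p,q))
im=np.hstack([cv2.imread("pics/scene.png"),cv2.imread("pics/side.png")]);cv2.imwrite("pics/both.png",cv2.resize(im,(800,300),interpolation=cv2.INTER_AREA))
E
```

```text
{'t': np.float64(0.0), 'joint_positions': array([-1.153,  0.424,  1.631, -0.   ,  1.089, -0.019]), 'qd': array([-0.001, -0.001, -0.   ,  0.001, -0.002,  0.   ]), 'joint_torque': array([-2.0000e-03, -5.5740e+01, -2.8175e+01, -0.0000e+00,  7.0000e-03,
        0.0000e+00]), 'tool_pos': array([ 0.264, -0.566,  0.248]), 'orientation': array([-3.066e+00, -6.800e-01,  1.000e-03]), 'contact_force': array([-1.262,  0.42 ,  0.315]), 'ft_torque': array([ 0.024,  0.007, -0.052]), 'gripper_force': np.float64(0.0), 'finger_gap': np.float64(1.0)}
scene 52.842874532632315 [1.28999096 0.32512716 0.93988944] [-1.40141617 -2.12366491  0.92737378]
key [(0.86, array([ 0.5116, -0.1769,  0.0961]))]
press [(0.84, array([0.632 , 0.1868, 0.0983]))]
drive_top [(0.83, array([0.6283, 0.1821, 0.1001]))]
press_screw [(0.61, array([0.5779, 0.1746, 0.17  ]))]
stand [(0.69, array([ 0.5173, -0.1779,  0.0281]))]
gum_jar [(0.85, array([ 0.6943, -0.257 ,  0.0577])), (0.29, array([ 0.5079, -0.1762,  0.1002]))]
gauge [(0.9, array([0.3122, 0.355 , 0.0118]))]
tray [(0.71, array([ 0.6363, -0.4378,  0.0385]))]
side 43.72049085836021 [-0.24858306  0.78310438  1.39165934] [-1.05191304  2.49861855 -0.95457668]
key [(0.78, array([ 0.4884, -0.1757,  0.0966]))]
press [(0.55, array([0.5396, 0.2093, 0.0958]))]
drive_top [(0.56, array([0.5413, 0.209 , 0.0956]))]
press_screw [(0.61, array([0.5682, 0.1732, 0.1715]))]
stand [(0.64, array([ 0.4827, -0.1627,  0.0234])), (0.48, array([ 0.4878, -0.173 ,  0.0923]))]
gum_jar [(0.57, array([ 0.6688, -0.2478,  0.0473])), (0.3, array([ 0.4926, -0.175 ,  0.0939]))]
gauge [(0.61, array([0.3002, 0.3607, 0.008 ])), (0.61, array([0.5654, 0.1736, 0.1728]))]
tray [(0.76, array([ 0.6157, -0.4313,  0.0333])), (0.7, array([0.5374, 0.2079, 0.0981]))]
```

View pics/both.png

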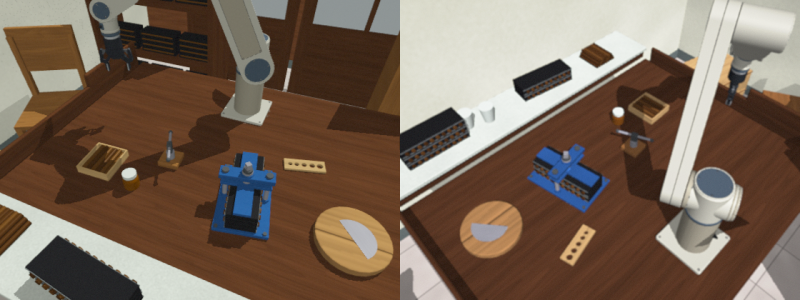

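```bash
cat >> h.py <<'E'
def go(x,y,z,yaw=None):
    "shares to reach world xyz (m) with tool down; yaw = world angle (deg) of tool x; uses measured pose"
    s=readout.sense();M=R.from_rotvec(s["orientation"]).as_matrix()
    d=M.T@(np.array([x,y,z])-s["tool_pos"]);print("yaw now",np.round(np.degrees(np.arctan2(M[1,0],M[0,0])),2),"tilt",np.round(M[:2,2],4))
    w=np.zeros(3)
    if yaw is not None:
        a=np.radians(yaw);G=np.array([[np.cos(a),np.sin(a),0],[np.sin(a),-np.cos(a),0],[0,0,-1]]);w=R.from_matrix(M.T@G).as_rotvec()
    print("shares",np.round(d/.3,4),np.round(w/np.pi,4),"rows",np.linalg.norm(d)/.05,np.degrees(np.linalg.norm(w))/8.59)
E
python3 - <<'E'
from h import *
p=shot("wrist");print(np.round(p["hand_eye"],3),p["fovy"])
for n in ("side","scene"):
    p=shot(n);m=optics.regions_of(p,"key")[0]["pixels"];v,u=np.nonzero(m)
    P=np.array([ray(p,a,b,.093)[:2] for a,b in zip(u,v)]);c=P.mean(0);w,V=np.linalg.eigh(np.cov((P-c).T))
    print(n,c,w**.5,np.degrees(np.arctan2(V[1,1],V[0,1])),len(u))
go(0.46,-.176,.32);go(0.46,-.176,.32,0)
E
```

```text
[[-0.    -0.953 -0.304  0.078]
 [ 1.    -0.     0.    -0.   ]
 [-0.    -0.304  0.953 -0.124]
 [ 0.     0.     0.     1.   ]] 59.07538312660337
side [ 0.48775327 -0.17118501] [0.02311186 0.04399323] -160.3360012542179 442
scene [ 0.51702814 -0.17436585] [0.0079773 0.0441402] -151.19138258813751 286
yaw now 25.03 tilt [ 0. -0.]
shares [ 1.1411 -0.903  -0.239 ] [0. 0. 0.] rows 8.848224928744079 0.0
yaw now 25.03 tilt [ 0. -0.]
shares [ 1.1411 -0.903  -0.239 ] [0.    0.    0.139] rows 8.848224928744079 2.9136190901684063
```

>>> servo_tool(steps=[[0.9,-0.6,0,0,0,0],[0.9,-0.6,0,0,0,0],[0.9,-0.6,0,0,0,0],[0.9,-0.6,0,0,0,0],[0.9,-0.6,0,0,0,0],[0.9,-0.6,0,0,0,0],[0.9,-0.6,0,0,0,0]], jaw=-1)

```text
t: 1.85
tool_pos: [0.4342, -0.2859, 0.2485]
orientation: [-3.066, -0.684, -0.001]
contact_force: [0.8, -0.6, -0.5]
finger_gap: 1.001
gripper_force: 0.0
```

>>> servo_tool(steps=[[0.36,-0.24,0,0,0,0],[0.36,-0.24,0,0,0,0],[0.36,-0.24,0,0,0,0],[0.36,-0.24,0,0,0,0],[0.36,-0.24,0,0,0,0]])

```text
t: 2.35
tool_pos: [0.5005, -0.1775, 0.2483]
orientation: [3.066, 0.684, -0.0]
contact_force: [-0.1, 0.6, -0.4]
finger_gap: 0.999
gripper_force: 0.0
```

```bash
python3 - <<'E'
from h import *
p=shot("wrist");save(p,"w1.png");s=readout.sense();print(s["tool_pos"],s["t"])
for q in ("key","key_grip","stand"):print(q,find(p,q))
E
```

```text
[ 0.50010208 -0.17820341  0.24826995] 2.4
key [(0.93, array([ 0.5076, -0.1784,  0.0972])), (0.65, array([ 0.6701, -0.2604,  0.0756]))]
key_grip [(0.72, array([ 0.5073, -0.1816,  0.0989]))]
stand []
```

View pics/w1.png

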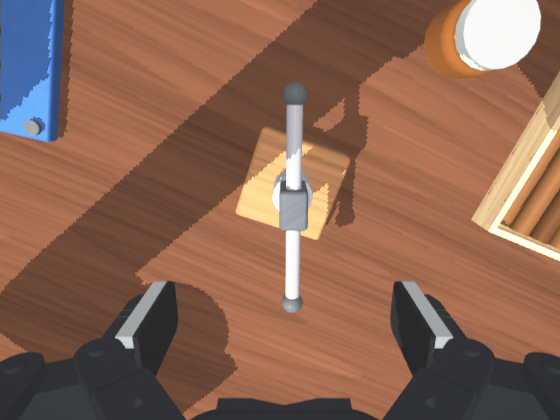

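The wrist view shows the key upright on the stand, its bar almost along image columns: ends at (294,94) and (292,302), hub top about (293,209). The jar is at the upper right.

```bash
python3 - <<'E'
from h import *
p=shot("wrist")
a,b=ray(p,294,94,.093),ray(p,292,302,.093);d=a-b
print(a,b,(a+b)/2,np.linalg.norm(d),"bar yaw",np.degrees(np.arctan2(d[1],d[0])),"hub top",ray(p,293,210,.105))
im=cv2.resize(p["pixels"][150:260,240:350,::-1],None,fx=5,fy=5,interpolation=cv2.INTER_CUBIC);cv2.imwrite("pics/hub.png",im)
E
```

```text
[ 0.57422591 -0.15263263  0.093     ] [ 0.42003767 -0.22397191  0.093     ] [ 0.49713179 -0.18830227  0.093     ] 0.1698920444752467 bar yaw 24.828872884773812 hub top [ 0.49832942 -0.18748891  0.105     ]
```

View pics/hub.png

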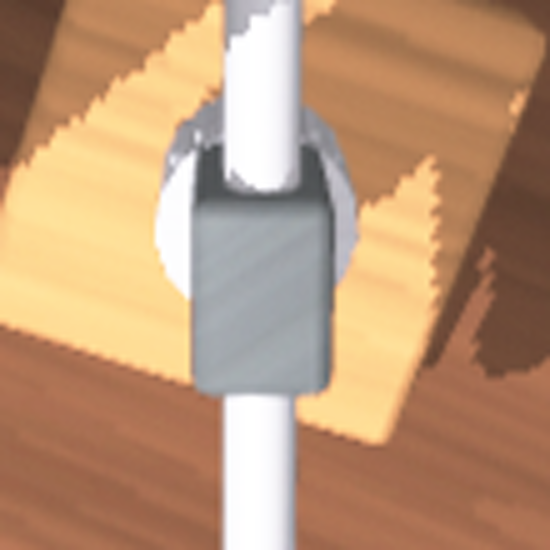

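Hub top spans crop rows 195–392, columns 191–332, so its centre is at pixel (292.3, 208.7). The key is at about (0.498, -0.188) with yaw 24.8°. I'll look at the screw before gripping.

>>> servo_tool(steps=[[0,0,-0.24,0,0,0],[0.71,-0.96,-0.24,0,0,0],[0.71,-0.96,-0.24,0,0,0],[0.71,-0.96,-0.24,0,0,0],[0.71,-0.96,-0.24,0,0,0],[0.71,-0.96,-0.24,0,0,0],[0.71,-0.96,-0.24,0,0,0],[0.71,-0.96,-0.24,0,0,0]])

```text
t: 3.4
tool_pos: [0.57, 0.1654, 0.32]
orientation: [3.067, 0.679, 0.0]
contact_force: [0.4, -1.3, -0.2]
finger_gap: 1.001
gripper_force: 0.0
```

>>> servo_tool(steps=[[0.1,-0.14,0,0,0,0],[0.1,-0.14,0,0,0,0],[0.1,-0.14,0,0,0,0]])

```text
t: 3.7
tool_pos: [0.5791, 0.2154, 0.3193]
orientation: [3.066, 0.683, -0.001]
contact_force: [-0.6, -0.6, 0.4]
finger_gap: 0.997
gripper_force: 0.0
```

```bash
python3 - <<'E'
from h import *
p=shot("wrist");s=readout.sense();print(s["tool_pos"],s["t"])
for q in ("drive_top","press_screw","press"):print(q,find(p,q))
X=[.572,.173,.197];u,v=proj(p,X);print(u,v)
a,b=int(max(0,min(u-65,430))),int(max(0,min(v-65,290)));print(a,b)
f=np.array(p["pixels"])[:,:,::-1];c=cv2.resize(f[b:b+130,a:a+130],(420,420),interpolation=cv2.INTER_CUBIC)
cv2.imwrite("pics/s1.png",np.hstack([cv2.resize(f,(373,280)).copy() if 0 else cv2.copyMakeBorder(cv2.resize(f,(373,280)),0,140,0,0,0),c]))
E
```

```text
[0.57896473 0.21427371 0.31934882] 3.75
drive_top [(0.71, array([0.5745, 0.1774, 0.1724])), (0.64, array([0.6036, 0.194 , 0.1123]))]
press_screw [(0.66, array([0.5753, 0.1756, 0.1741]))]
press [(0.72, array([0.5997, 0.1907, 0.1092]))]
332.8522844745903 244.48693320755626
267 179
```

View pics/s1.png

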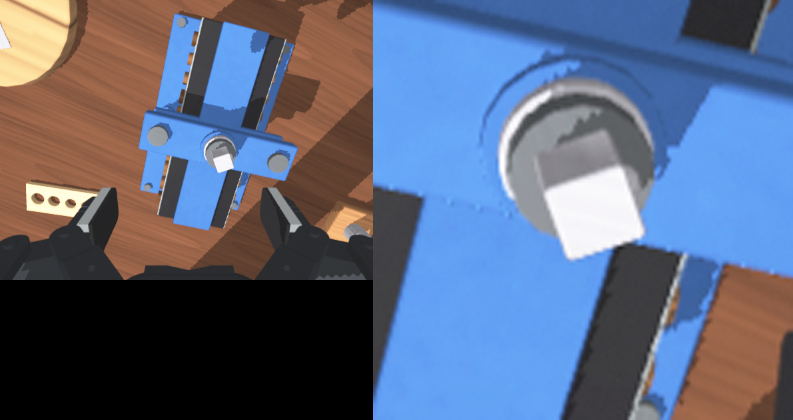

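The screw's square end shows white: in the crop its corners are near (543,186), (621,163), (645,237), (567,260), with its centre at about pixel (335,244.5). I'll fit the square precisely.

```bash
python3 - <<'E'
from h import *
p=shot("wrist");f=np.array(p["pixels"])[179:309,267:397]
m=(f.min(2)>205).astype(np.uint8);n,l,st,_=cv2.connectedComponentsWithStats(m);k=l[65,68];print(st[k])
pts=np.argwhere(l==k)[:,::-1]+[267,179]
W=np.array([ray(p,u,v,.197)[:2] for u,v in pts]).astype(np.float32)
for sel in (W,):
    (c,sz,a)=cv2.minAreaRect((sel*1000).astype(np.float32));print("rect mm",c,sz,a)
w=[ray(p,(x-373)/3.2308+267,y/3.2308+179,.197)[:2] for x,y in [(543,186),(621,163),(645,237),(567,260)]]
w=np.array(w);e=np.roll(w,-1,0)-w;print(w.mean(0),np.linalg.norm(e,axis=1)*1e3,np.degrees(np.arctan2(e[:,1],e[:,0]))%90)
cc=[ray(p,u,v,.173)[:2] for u,v in [(267+(578-373)/3.2308,179+167/3.2308)]];print("collar guess",cc)
go(.498,-.188,.2,24.8)
E
```

```text
[ 51  50  30  29 578]
rect mm (572.484130859375, 171.4852752685547) (17.77546501159668, 17.88222312927246) 44.71559524536133
[0.57245701 0.16916061] [17.82461036 18.75128748 18.1887394  18.86269192] [42.5735249  44.38334665 42.94956592 43.26751666]
collar guess [array([0.57369653, 0.17054174])]
yaw now 24.9 tilt [-0.0001 -0.0002]
shares [-0.8087  1.0997  0.4   ] [0.     0.0001 0.0006] rows 8.534791149442377 0.012061898143722766
```

>>> servo_tool(steps=[[-0.7,0.96,0.1,0,0,0],[-0.7,0.96,0.1,0,0,0],[-0.7,0.96,0.1,0,0,0],[-0.7,0.96,0.1,0,0,0],[-0.7,0.96,0.1,0,0,0],[-0.7,0.96,0.1,0,0,0],[-0.7,0.96,0.1,0,0,0],[-0.7,0.96,0.1,0,0,0]])

```text
t: 4.75
tool_pos: [0.5088, -0.1398, 0.2897]
orientation: [3.068, 0.671, -0.001]
contact_force: [0.1, 0.5, -0.4]
finger_gap: 1.001
gripper_force: 0.0
```

>>> servo_tool(steps=[[-0.109,0.14,0.3,0,0,0],[-0.109,0.14,0.3,0,0,0],[-0.109,0.14,0.3,0,0,0],[-0.109,0.14,0.3,0,0,0]])

```text
t: 5.15
tool_pos: [0.498, -0.1869, 0.1992]
orientation: [-3.066, -0.677, 0.003]
contact_force: [0.2, 0.7, 1.6]
finger_gap: 0.996
gripper_force: 0.0
```

```bash
python3 - <<'E'
from h import *
p=shot("wrist");save(p,"w2.png",(200,140,400,340),2);s=readout.sense();print(s["tool_pos"],s["t"])
print([proj(p,x) for x in ([.498,-.188,.105],)])
go(.498,-.188,.079,24.8)
E
```

```text
[ 0.49924333 -0.18662683  0.20056017] 5.2
[array([285.54372653, 226.42493475])]
yaw now 24.96 tilt [0.0006 0.0002]
shares [-0.0059  0.0024  0.4052] [ 0.     -0.0002  0.0009] rows 2.4314857247760537 0.018975829663838397
```

View pics/w2.png

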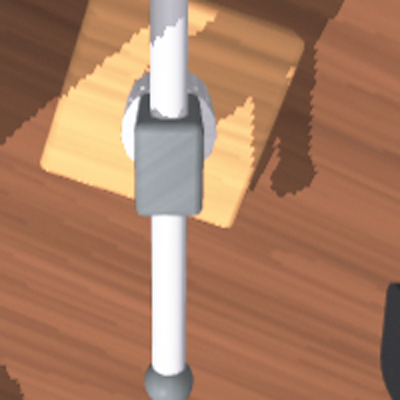

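Hub centre is at pixel (284.5, 224.5) against a predicted (285.5, 226.4), so it agrees within 1 mm. Descend and grip.

>>> servo_tool(steps=[[-0.006,0.002,0.15,0,0,0],[-0.006,0.002,0.28,0,0,0],[-0.006,0.002,0.37,0,0,0],[-0.006,0.002,0.402,0,0,0],[-0.006,0.002,0.402,0,0,0],[-0.006,0.002,0.402,0,0,0]])

```text
t: 5.8
tool_pos: [0.4991, -0.188, 0.081]
orientation: [3.065, 0.681, 0.004]
contact_force: [0.2, -0.4, 0.4]
finger_gap: 0.997
gripper_force: 0.0
```

>>> servo_tool(steps=[[0,0,0,0,0,0],[0,0,0,0,0,0],[0,0,0,0,0,0],[0,0,0,0,0,0],[0,0,0,0,0,0],[0,0,0,0,0,0],[0,0,0,0,0,0],[0,0,0,0,0,0]], jaw=1, grip_force=60)

```text
t: 6.6
tool_pos: [0.4976, -0.188, 0.0796]
orientation: [3.067, 0.681, 0.0]
contact_force: [-1.4, 1.6, 5.0]
finger_gap: 0.253
gripper_force: 58.9
```

>>> servo_tool(steps=[[0,0,-0.05,0,0,0],[0,0,-0.15,0,0,0],[0,0,-0.3,0,0,0],[0,0,-0.46,0,0,0],[0,0,-0.62,0,0,0],[0,0,-0.7,0,0,0],[0,0,-0.7,0,0,0]])

```text
t: 7.3
tool_pos: [0.499, -0.1886, 0.2925]
orientation: [3.063, 0.68, 0.009]
contact_force: [0.7, -0.9, -4.3]
finger_gap: 0.247
gripper_force: 59.5
```

```bash
python3 - <<'E'
from h import *
s=readout.sense();print(s["tool_pos"],s["finger_gap"],s["contact_force"],s["joint_positions"])
go(.5725,.1705,.29,134)
E
```

```text
[ 0.49899082 -0.188583    0.2924624 ] 0.2467395553951758 [ 0.65140941 -0.85268314 -4.26326509] [-3.83645295e-01  2.34061034e-01  1.79417585e+00 -1.28762817e-06
  1.10670894e+00  7.50444460e-01]
yaw now 25.02 tilt [ 0.0062 -0.0025]
shares [ 0.7283 -0.981   0.0067] [ 2.400e-03  5.000e-04 -6.054e-01] rows 7.3307643310300525 12.68672587848741
```

>>> servo_tool(steps=[[0.728,-0.98,0,0,0,-0.38],[0.728,-0.98,0,0,0,-0.38],[0.728,-0.98,0,0,0,-0.38],[0.728,-0.98,0,0,0,-0.38],[0.728,-0.98,0,0,0,-0.38],[0.728,-0.98,0,0,0,-0.38],[0.728,-0.98,0,0,0,-0.38],[0.728,-0.98,0,0,0,-0.38]])

```text
t: 8.1
tool_pos: [0.5701, 0.1749, 0.2858]
orientation: [-2.141, -2.295, 0.004]
contact_force: [0.1, -1.9, -5.4]
finger_gap: 0.253
gripper_force: 60.0
```

>>> servo_tool(steps=[[0,0,0,0,0,-0.225],[0,0,0,0,0,-0.225],[0,0,0,0,0,-0.225],[0,0,0,0,0,-0.225],[0,0,0,0,0,-0.225],[0,0,0,0,0,-0.225],[0,0,0,0,0,-0.225]])

```text
t: 8.8
tool_pos: [0.57, 0.1706, 0.2869]
orientation: [-1.233, -2.887, 0.004]
contact_force: [0.5, 0.6, -4.6]
finger_gap: 0.249
gripper_force: 60.0
```

```bash
python3 - <<'E'
from h import *
go(.5725,.1705,.29,134)
p=shot("wrist");s=readout.sense();T=np.eye(4);T[:3,:3]=R.from_rotvec(s["orientation"]).as_matrix();T[:3,3]=s["tool_pos"]
print("drive",proj(p,[.5725,.1705,.197]),"mouth",proj(p,(T@[0,0,.0545,1])[:3]),"hubtop",proj(p,(T@[0,0,-.0255,1])[:3]))
q=shot("scene");r=shot("side")
C=[cv2.resize(np.array(p["pixels"])[:,:,::-1],(400,300))]
X=[.5725,.1705,.21]
for i in (q,r):
    u,v=proj(i,X);a,b=int(u)-30,int(v)-25;print((u,v),a,b,"mouth",proj(i,(T@[0,0,.0545,1])[:3]),"drivetop",proj(i,[.5725,.1705,.197]))
    C.append(cv2.resize(np.array(i["pixels"])[b:b+60,a:a+80,::-1],(400,300),interpolation=cv2.INTER_CUBIC))
cv2.imwrite("pics/m1.png",np.vstack([np.hstack(C[:2]),np.hstack([C[2],C[2]*0])]))
E
```

```text
yaw now 133.75 tilt [-0.0035 -0.001 ]
shares [-0.0059  0.0057 -0.0103] [-0.001  -0.0006 -0.0014] rows 0.07908991125853918 0.03739671020526205
drive [286.60821538 230.56525919] mouth [283.81590458 251.51780407] hubtop [283.86003903 353.47748744]
(np.float64(348.32140864214045), np.float64(225.90793058169047)) 318 200 mouth [349.52952298 218.50951575] drivetop [347.83768881 229.65093135]
(np.float64(231.37677094661618), np.float64(209.66168047020415)) 201 184 mouth [231.38811161 205.02282623] drivetop [231.65025654 212.49454756]
```

View pics/m1.png

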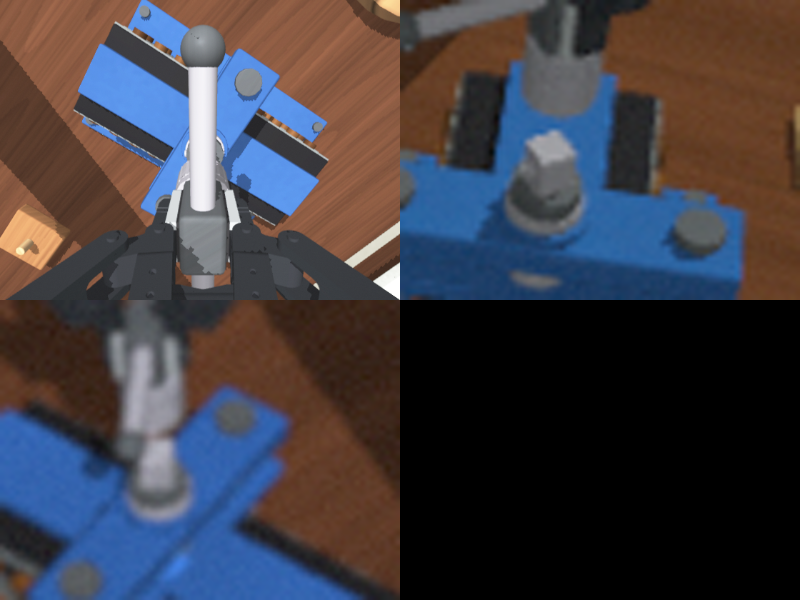

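Scene and side crops both show the socket above the square end, offset by about the TCP's own 2.5 mm error. I'll correct that, then descend gently.

>>> servo_tool(steps=[[-0.006,0.006,0.03,0,0,-0.001],[-0.006,0.006,0.06,0,0,-0.001],[-0.006,0.006,0.09,0,0,-0.001],[-0.006,0.006,0.105,0,0,-0.001],[-0.006,0.006,0.105,0,0,-0.001]])

```text
t: 9.45
tool_pos: [0.5729, 0.1707, 0.2564]
orientation: [-1.224, -2.891, 0.002]
contact_force: [0.5, -0.8, -4.6]
finger_gap: 0.247
gripper_force: 60.1
```

>>> servo_tool(steps=[[0,0,0.004,0,0,0],[0,0,0.008,0,0,0],[0,0,0.008,0,0,0]])

```text
t: 9.75
tool_pos: [0.5736, 0.1708, 0.2555]
orientation: [1.225, 2.893, 0.0]
contact_force: [-0.2, 0.7, -3.8]
finger_gap: 0.247
gripper_force: 60.1
```

>>> servo_tool(steps=[[0,0,0.004,0,0,0],[0,0,0.008,0,0,0],[0,0,0.008,0,0,0]])

```text
t: 10.05
tool_pos: [0.5734, 0.1708, 0.2528]
orientation: [-1.225, -2.893, 0.0]
contact_force: [0.2, -0.4, -4.5]
finger_gap: 0.249
gripper_force: 60.1
```

>>> servo_tool(steps=[[0,0,0.004,0,0,0],[0,0,0.007,0,0,0],[0,0,0.007,0,0,0]])

```text
t: 10.35
tool_pos: [0.5734, 0.1708, 0.2506]
orientation: [-1.225, -2.893, 0.0]
contact_force: [-0.3, -0.0, -4.4]
finger_gap: 0.253
gripper_force: 60.1
```

>>> servo_tool(steps=[[0,0,0.004,0,0,0],[0,0,0.007,0,0,0],[0,0,0.007,0,0,0]])

```text
t: 10.65
tool_pos: [0.5734, 0.1709, 0.2485]
orientation: [-1.225, -2.893, 0.0]
contact_force: [0.4, 0.3, -3.2]
finger_gap: 0.25
gripper_force: 60.0
```

>>> servo_tool(steps=[[0,0,0.004,0,0,0],[0,0,0.007,0,0,0],[0,0,0.007,0,0,0]])

```text
t: 10.95
tool_pos: [0.5734, 0.1708, 0.2464]
orientation: [-1.225, -2.893, 0.0]
contact_force: [0.2, 1.0, -4.3]
finger_gap: 0.254
gripper_force: 60.0
```

```bash
python3 - <<'E'
from h import *
s=readout.sense();print(s["tool_pos"],s["contact_force"],s["ft_torque"])
E
```

```text
[0.57342484 0.17083023 0.24636564] [ 0.17273183  1.01380857 -4.33247865] [0.19771461 0.19453831 0.00135341]
```

>>> servo_tool(steps=[[0,0,0.004,0,0,0],[0,0,0.007,0,0,0],[0,0,0.007,0,0,0]])

```text
t: 11.25
tool_pos: [0.5735, 0.1708, 0.2443]
orientation: [-1.225, -2.893, 0.0]
contact_force: [-0.8, 0.4, -5.3]
finger_gap: 0.247
gripper_force: 60.0
```

>>> servo_tool(steps=[[0,0,0.004,0,0,0],[0,0,0.007,0,0,0],[0,0,0.007,0,0,0]])

```text
t: 11.55
tool_pos: [0.5735, 0.1708, 0.2422]
orientation: [-1.225, -2.893, 0.0]
contact_force: [-1.1, 1.0, -5.2]
finger_gap: 0.245
gripper_force: 60.0
```

>>> servo_tool(steps=[[0,0,0.004,0,0,0],[0,0,0.007,0,0,0],[0,0,0.007,0,0,0]])

```text
t: 11.85
tool_pos: [0.5735, 0.1708, 0.2401]
orientation: [-1.225, -2.893, 0.0]
contact_force: [-0.2, 0.3, -4.7]
finger_gap: 0.248
gripper_force: 60.0
```

>>> servo_tool(steps=[[0,0,0.004,0,0,0],[0,0,0.007,0,0,0],[0,0,0.007,0,0,0]])

```text
t: 12.15
tool_pos: [0.5736, 0.1708, 0.2381]
orientation: [1.225, 2.893, 0.0]
contact_force: [-0.2, 1.3, -4.8]
finger_gap: 0.246
gripper_force: 60.0
```

```bash
python3 - <<'E'
from h import *
s=readout.sense();print(s["tool_pos"],s["contact_force"],s["ft_torque"])
T=np.eye(4);T[:3,:3]=R.from_rotvec(s["orientation"]).as_matrix();T[:3,3]=s["tool_pos"]
C=[]
for n in ("scene","side"):
    i=shot(n);a,b=(318,195) if n=="scene" else (201,180)
    print("mouth",proj(i,(T@[0,0,.0545,1])[:3])-[a,b],"collar",proj(i,[.5725,.1705,.173])-[a,b])
    C.append(cv2.resize(np.array(i["pixels"])[b:b+60,a:a+60,::-1],(400,400),interpolation=cv2.INTER_CUBIC))
cv2.imwrite("pics/m2.png",np.hstack(C))
E
```

```text
[0.57360166 0.17080638 0.2381327 ] [-0.15656604  1.34939015 -4.78323429] [0.1817226  0.08373134 0.01556515]
mouth [29.33240873 38.76910481] collar [28.9662097  41.39439478]
mouth [30.60900544 35.22246135] collar [31.1463351  37.63311658]
```

View pics/m2.png

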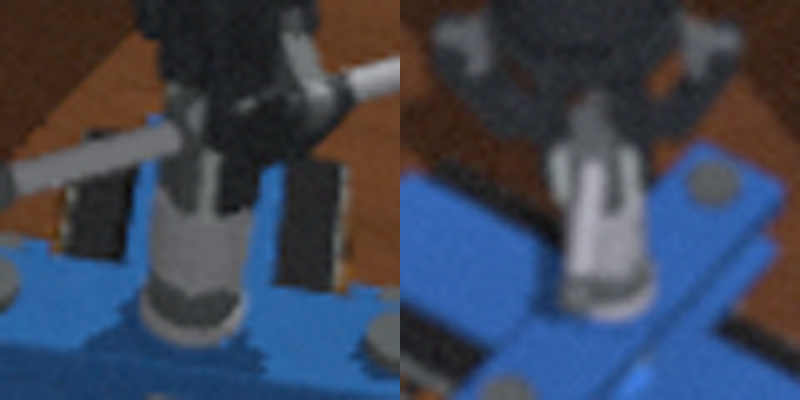

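The key is well over the square: its socket edge is about 10 mm above the collar (left crop: edge at row 290, collar at row 310) and not tilted. Continuing.

>>> servo_tool(steps=[[0,0,0.005,0,0,0],[0,0,0.01,0,0,0],[0,0,0.01,0,0,0]])

```text
t: 12.55
tool_pos: [0.5736, 0.1708, 0.235]
orientation: [1.225, 2.893, 0.0]
contact_force: [-0.1, -0.4, -3.9]
finger_gap: 0.248
gripper_force: 60.0
```

>>> servo_tool(steps=[[0,0,0.005,0,0,0],[0,0,0.01,0,0,0],[0,0,0.01,0,0,0]])

```text
t: 12.85
tool_pos: [0.5734, 0.1707, 0.2318]
orientation: [-1.225, -2.893, 0.0]
contact_force: [0.2, 0.1, -4.9]
finger_gap: 0.249
gripper_force: 59.9
```

>>> servo_tool(steps=[[0,0,0.004,0,0,0],[0,0,0.007,0,0,0],[0,0,0.007,0,0,0]])

```text
t: 13.15
tool_pos: [0.5734, 0.1708, 0.2298]
orientation: [-1.225, -2.893, 0.0]
contact_force: [-1.3, 0.2, -3.8]
finger_gap: 0.248
gripper_force: 60.0
```

>>> servo_tool(steps=[[0,0,0.003,0,0,0],[0,0,0.005,0,0,0],[0,0,0.005,0,0,0]])

```text
t: 13.45
tool_pos: [0.5735, 0.1709, 0.2284]
orientation: [-1.225, -2.893, 0.0]
contact_force: [-0.9, 0.5, -4.6]
finger_gap: 0.249
gripper_force: 60.0
```

>>> servo_tool(steps=[[0,0,0.003,0,0,0],[0,0,0.005,0,0,0],[0,0,0.005,0,0,0]])

```text
t: 13.75
tool_pos: [0.5736, 0.1709, 0.2277]
orientation: [1.225, 2.893, 0.0]
contact_force: [-3.0, 0.6, 2.0]
finger_gap: 0.251
gripper_force: 60.9
```

>>> servo_tool(steps=[[0,0,0.003,0,0,0],[0,0,0.005,0,0,0],[0,0,0.005,0,0,0]])

```text
t: 14.05
tool_pos: [0.5737, 0.1709, 0.2275]
orientation: [1.225, 2.892, 0.001]
contact_force: [-7.6, -1.6, 12.7]
finger_gap: 0.245
gripper_force: 62.2
```

>>> servo_tool(steps=[[0,0,0.003,0,0,0],[0,0,0.005,0,0,0],[0,0,0.005,0,0,0]])

```text
t: 14.35
tool_pos: [0.5738, 0.1709, 0.2274]
orientation: [1.224, 2.892, 0.001]
contact_force: [-10.2, -2.0, 22.6]
finger_gap: 0.249
gripper_force: 63.5
```

```bash
python3 - <<'E'
from h import *
s=readout.sense();print(s["tool_pos"],s["contact_force"],s["ft_torque"])
C=[]
for n in ("scene","side"):
    i=shot(n);a,b=(318,195) if n=="scene" else (201,180)
    C.append(cv2.resize(np.array(i["pixels"])[b:b+60,a:a+60,::-1],(400,400),interpolation=cv2.INTER_CUBIC))
cv2.imwrite("pics/m3.png",np.hstack(C))
E
```

```text
[0.57375698 0.17086789 0.22735124] [-10.19602269  -2.0007414   22.61496144] [-0.33464802  2.27845151  0.05037576]
```

View pics/m3.png

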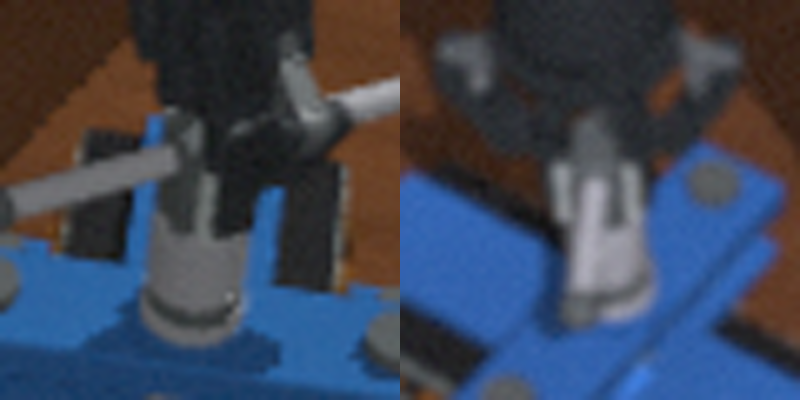

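The socket sits on the collar (mouth z ≈ 0.1728, solid at 27 N net), so the key is home. I'll ease off a little and turn clockwise, which is + about tool z.

>>> servo_tool(steps=[[0.001,-0.001,-0.003,0,0,0],[0.001,-0.001,-0.003,0,0,0.02],[0.001,-0.001,-0.003,0,0,0.05],[0.001,-0.001,-0.003,0,0,0.08],[0.001,-0.001,-0.003,0,0,0.11],[0.001,-0.001,-0.003,0,0,0.14],[0.001,-0.001,-0.003,0,0,0.16],[0.001,-0.001,-0.003,0,0,0.16]])

```text
t: 15.25
tool_pos: [0.5734, 0.1704, 0.2274]
orientation: [1.907, 2.495, 0.001]
contact_force: [-7.9, -4.4, 17.7]
finger_gap: 0.248
gripper_force: 62.7
```

```bash
python3 - <<'E'
from h import *
s=readout.sense();print(s["tool_pos"],s["contact_force"],s["ft_torque"],s["finger_gap"]);go(*s["tool_pos"])
E
```

```text
[0.57343531 0.17036054 0.22744654] [-7.88670063 -4.35716155 17.71134635] [-0.56301199  1.53842696 -0.10001138] 0.24750063315992266
yaw now 105.2 tilt [ 0.0015 -0.0005]
shares [0. 0. 0.] [0. 0. 0.] rows 0.0 0.0
```

>>> servo_tool(steps=[[0,0,0,0,0,0.03],[0,0,0,0,0,0.06],[0,0,0,0,0,0.09],[0,0,0,0,0,0.12],[0,0,0,0,0,0.14],[0,0,0,0,0,0.14]])

```text
t: 15.85
tool_pos: [0.5731, 0.1703, 0.2275]
orientation: [2.406, 2.019, -0.0]
contact_force: [-9.1, -3.8, 18.7]
finger_gap: 0.251
gripper_force: 62.9
```

```bash
python3 - <<'E'
from h import *
s=readout.sense();print(s["tool_pos"],s["contact_force"],s["ft_torque"],s["finger_gap"],s["joint_positions"]);go(*s["tool_pos"])
E
```

```text
[0.57305161 0.17025932 0.22745388] [-9.14950208 -3.84471707 18.71507755] [-0.96361364  1.72625105 -0.05226414] 0.25083765194434365 [ 2.69348172e-01  4.07775391e-01  1.70861325e+00 -1.11366111e-03
  1.02484013e+00  4.44340141e-01]
yaw now 80.01 tilt [ 0.0006 -0.0008]
shares [0. 0. 0.] [0. 0. 0.] rows 0.0 0.0
```

>>> servo_tool(steps=[[0,0,0,0,0,0.015],[0,0,0,0,0,0.03],[0,0,0,0,0,0.04],[0,0,0,0,0,0.04]])

```text
t: 16.25
tool_pos: [0.5729, 0.1704, 0.2274]
orientation: [2.527, 1.866, -0.0]
contact_force: [-10.1, -4.7, 18.1]
finger_gap: 0.251
gripper_force: 62.9
```

```bash
python3 - <<'E'
from h import *
s=readout.sense();print(s["contact_force"],s["ft_torque"]);go(*s["tool_pos"])
E
```

```text
[-10.12255852  -4.74545273  18.08878572] [-0.68038938  1.86421549  0.11718107]
yaw now 72.88 tilt [ 0.0002 -0.0007]
shares [0. 0. 0.] [0. 0. 0.] rows 0.0 0.0
```

>>> servo_tool(steps=[[0,0,0,0,0,0.015],[0,0,0,0,0,0.03],[0,0,0,0,0,0.04],[0,0,0,0,0,0.04]])

```text
t: 16.65
tool_pos: [0.5725, 0.1707, 0.2274]
orientation: [2.639, 1.705, -0.001]
contact_force: [-11.4, -2.4, 19.6]
finger_gap: 0.251
gripper_force: 63.1
```

```bash
python3 - <<'E'
from h import *
s=readout.sense();print(s["contact_force"],s["ft_torque"]);go(*s["tool_pos"])
E
```

```text
[-11.39493339  -2.390816    19.61184122] [-0.44075917  2.13996082  0.43141791]
yaw now 65.73 tilt [-0.0005 -0.0005]
shares [0. 0. 0.] [0. 0. 0.] rows 0.0 0.0
```

>>> servo_tool(steps=[[0,0,0,0,0,0.01],[0,0,0,0,0,0.02],[0,0,0,0,0,0.02]])

```text
t: 16.95
tool_pos: [0.5724, 0.1707, 0.2274]
orientation: [2.689, 1.623, -0.001]
contact_force: [-11.6, -2.0, 20.2]
finger_gap: 0.25
gripper_force: 63.5
```

```bash
python3 - <<'E'
from h import *
s=readout.sense();print(s["contact_force"],s["ft_torque"]);go(*s["tool_pos"])
E
```

```text
[-11.62071078  -2.0402234   20.17999072] [-0.37882998  2.19924252  0.98643521]
yaw now 62.21 tilt [-0.0005 -0.0009]
shares [0. 0. 0.] [0. 0. 0.] rows 0.0 0.0
```

>>> servo_tool(steps=[[0,0,0,0,0,0.01],[0,0,0,0,0,0.02],[0,0,0,0,0,0.02]])

```text
t: 17.25
tool_pos: [0.5725, 0.1706, 0.2274]
orientation: [2.74, 1.535, -0.001]
contact_force: [-10.5, -3.7, 18.9]
finger_gap: 0.25
gripper_force: 63.1
```

```bash
python3 - <<'E'
from h import *
s=readout.sense();print(s["contact_force"],s["ft_torque"]);go(*s["tool_pos"])
E
```

```text
[-10.49642832  -3.66289805  18.92233273] [-0.56917732  2.12051444 -0.04796942]
yaw now 58.52 tilt [-0.0003 -0.0007]
shares [0. 0. 0.] [0. 0. 0.] rows 0.0 0.0
```

```bash
python3 - <<'E'
from h import *
p=shot("wrist");save(p,"w3.png")
E
```

```text
(no output)
```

View pics/w3.png

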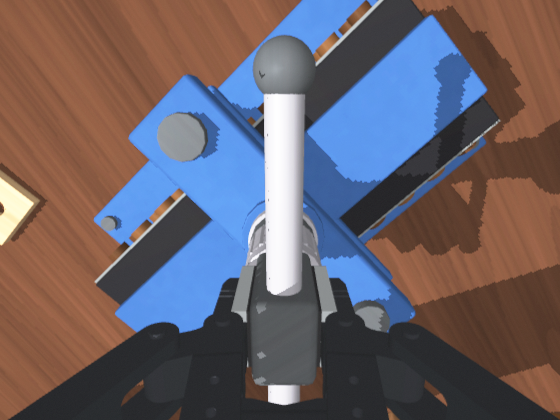

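The bar still lies along the tool axis (columns 265–305), so the key has not slipped in the grip. Keep turning gently until the torque confirms the stop.

>>> servo_tool(steps=[[0,0,0,0,0,0.01],[0,0,0,0,0,0.015],[0,0,0,0,0,0.015]])

```text
t: 17.6
tool_pos: [0.5725, 0.1707, 0.2274]
orientation: [2.774, 1.473, -0.001]
contact_force: [-12.0, -2.6, 19.8]
finger_gap: 0.252
gripper_force: 63.5
```

```bash
python3 - <<'E'
from h import *
s=readout.sense();print(s["contact_force"],s["ft_torque"]);go(*s["tool_pos"])
E
```

```text
[-12.02784105  -2.63526594  19.81433907] [-0.47002984  2.18477582  0.89488686]
yaw now 55.92 tilt [-0.0005 -0.0009]
shares [0. 0. 0.] [0. 0. 0.] rows 0.0 0.0
```

>>> servo_tool(steps=[[0,0,0,0,0,0.01],[0,0,0,0,0,0.015],[0,0,0,0,0,0.015]])

```text
t: 17.9
tool_pos: [0.5724, 0.1706, 0.2275]
orientation: [2.806, 1.41, -0.002]
contact_force: [-11.9, -2.2, 20.1]
finger_gap: 0.253
gripper_force: 67.7
```

```bash
python3 - <<'E'
from h import *
s=readout.sense();print(s["contact_force"],s["ft_torque"]);go(*s["tool_pos"])
E
```

```text
[-11.86340203  -2.16579977  20.1139744 ] [-0.39244895  2.21612716  1.83533419]
yaw now 53.35 tilt [-0.0004 -0.0015]
shares [0. 0. 0.] [0. 0. 0.] rows 0.0 0.0
```

```bash
python3 - <<'E'
from h import *
p=shot("wrist");f=np.array(p["pixels"]).astype(int)
for r in (120,160,200,240):
    c=np.nonzero(f[r,230:340].min(1)>180)[0]+230;print(r,c.min(),c.max(),c.mean())
s=readout.sense();print(s["ft_torque"],s["contact_force"])
E
```

```text
120 259 291 275.0
160 261 292 276.5
200 262 292 277.0
240 248 293 275.0882352941176
[-0.42294879  2.17856956  1.89109678] [-11.47289059  -1.35734986  18.97212648]
```

>>> servo_tool(steps=[[0,0,-0.003,0,0,0],[0,0,-0.006,0,0,0],[0,0,-0.006,0,0,0]])

```text
t: 18.25
tool_pos: [0.5723, 0.1707, 0.2275]
orientation: [2.806, 1.41, -0.003]
contact_force: [-6.9, -0.7, 7.1]
finger_gap: 0.244
gripper_force: 66.0
```

```bash
python3 - <<'E'
from h import *
s=readout.sense();print(s["contact_force"],s["ft_torque"]);go(*s["tool_pos"])
E
```

```text
[-6.92787395 -0.69259813  7.07825584] [-0.22560522  1.30012816  1.86926256]
yaw now 53.37 tilt [-0.001  -0.0016]
shares [0. 0. 0.] [0. 0. 0.] rows 0.0 0.0
```

Torque is 1.9 N m and the key has begun to slip slightly in the pads (bar about 8 px over), so the press is solid. Unload and release.

>>> servo_tool(steps=[[0,0,-0.003,0,0,0],[0,0,-0.003,0,0,0]])

```text
t: 18.45
tool_pos: [0.5723, 0.1706, 0.2275]
orientation: [2.807, 1.409, -0.003]
contact_force: [-6.0, -1.3, 1.9]
finger_gap: 0.251
gripper_force: 65.9
```

>>> servo_tool(steps=[[0,0,0,0,0,0],[0,0,0,0,0,0],[0,0,0,0,0,0],[0,0,0,0,0,0],[0,0,0,0,0,0],[0,0,0,0,0,0],[0,0,0,0,0,0],[0,0,0,0,0,0]], jaw=-1)

```text
t: 19.25
tool_pos: [0.5731, 0.1708, 0.2277]
orientation: [-2.81, -1.404, -0.0]
contact_force: [-0.5, -0.2, 0.5]
finger_gap: 0.999
gripper_force: 0.0
```

>>> servo_tool(steps=[[0,0,-0.05,0,0,0],[0,0,-0.12,0,0,0],[0,0,-0.25,0,0,0],[0,0,-0.4,0,0,0],[0,0,-0.4,0,0,0]])

```text
t: 19.75
tool_pos: [0.5761, 0.1717, 0.3559]
orientation: [2.808, 1.403, 0.019]
contact_force: [-0.1, -0.6, -0.0]
finger_gap: 0.999
gripper_force: 0.0
```

```bash
python3 - <<'E'
from h import *
s=readout.sense();print(s["tool_pos"],s["finger_gap"],s["contact_force"])
p=shot("wrist");q=shot("scene")
c=cv2.resize(np.array(q["pixels"])[170:270,310:400,::-1],(378,420),interpolation=cv2.INTER_CUBIC)
im=cv2.resize(np.array(p["pixels"])[:,:,::-1],(420,315));im=cv2.copyMakeBorder(im,0,105,0,0,0)
cv2.imwrite("pics/end.png",np.hstack([im,c]))
print(proj(p,[.5725,.1705,.253]),proj(p,[.5725,.1705,.209]))
E
```

```text
[0.57612931 0.17171305 0.35588715] 0.9993959586378375 [-0.08819551 -0.56242538 -0.04791421]
[278.92910555 227.32901638] [279.15349594 208.23672841]
```

View pics/end.png

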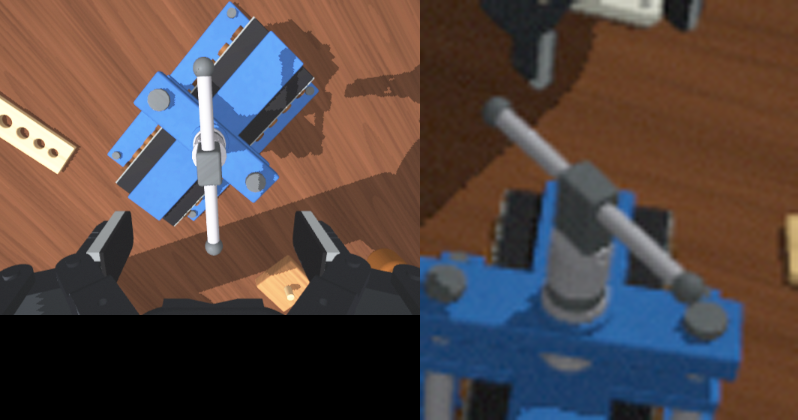

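The key stands upright on the screw: hub top is at pixel (277,223) against (279,227) predicted for the home position, and the gripper is clear. Handing in.

```bash
python3 -c "
from cell import job
print(job.job_done())"
```

```text
the job is handed in; nothing more can be done
None
```

I pushed the key down onto the collar, turned it clockwise until the press came up solid (about 1.9 N m), left it standing upright and handed the job in at about 20 s; I felt no separate ball click, and the hand-in returned no verdict.

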